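# Offer up a drop gate to a stock bin's hinge and hold it for the rod

### The arm

A 6-joint arm with a two-finger parallel gripper is mounted at the origin on the work surface. World frame = base frame: x ahead of the robot, y to its left, z up, the work surface at z = 0. Lengths are in m, angles in rad, forces in N, time in s.
With the tool pointing down it reaches from about 0.325 to 0.775 m from the base axis. Payload 5.5 kg.
Tool frame: the origin (TCP) lies between the finger pads; the fingertips stand 22 mm ahead of it and the grasp point (between the pads) lies 3 mm ahead of it; z points along the fingers, x is the direction in which the jaws open and shut, and the axes are right-handed (so a half turn about z gives the same grasp; the last joint's range is limited). The gripper opens to 88 mm and grips with 3 to 60 N. Pads are 20 mm wide; open, the fingers measure 115 mm over their backs; the gripper's body (75 mm by 178 mm) begins 61 mm behind the grasp point.
Start: joints at [1.213, 0.091, 1.231, -0, 1.82, -0.057], TCP at [0.178, 0.573, 0.245] pointing down, gripper open.
Joint ranges: [-2.87, 2.87], [-0.86, 2.18], [0.17, 2.46], [-1.51, 4.65], [0.06, 2.69], [-2.65, 2.65]. Speed limits (rad/s): [2.57, 2.57, 3.01, 3.14, 3.14, 3.14].

### API

Orientations are given as a unit quaternion [w, x, y, z].
In Python, from station import sensors, cams, arm gives the robot as it stands. The module is installed in compiled form; this text tells all that it offers.
- The arm moves only by the tool carry_out, never from a script. Its argument "deltas" is a list of rows, each a list of 7 numbers: the opening, from 0 (shut) to 1 (fully open), then the shift along the tool's x, y, z in mm, then the turn, a rotation vector about the tool's x, y, z in rad. In form: [[jaw, dx, dy, dz, ax, ay, az], ...]. A call has exactly 5 rows; each row shifts and turns the pose as measured when the row begins, along the tool's axes as they then stand; what a row does not reach is not made up. A row lasts 1/8 s, in which the tool goes at most 62.5 mm and 10.7 degrees, less where a joint would pass 70% of its speed; a pose out of reach is approached as far as the arm can. A call with a gripper value outside its range is refused whole. The fingers move at their own pace and stop on an object; "squeeze" is the grip in N (left out, the last holds). Time passes only in rows, so rows that do not move let the fingers close, or fill a call up. It gives the time, the measured TCP pose, the force and the opening at its end, in the units of the state.
- sensors.get_obs(): the state, without advancing time (a new reading comes with each control period).
- cams.read_camera(name): name is "scene" or "top"; returns a dict with "pixels" (384x512x3 uint8, red, green, blue), "vertical_fov" (degrees; the focal length in pixels is half the picture's height over the tangent of half this angle, whatever the lens; pixels are square), "cx", "cy" (the principal point, pixels), "k1" (the pictures are not rectified: a ray, as slopes to the right and down, at radius r is drawn at 1 + k1 r^2 times it, then the intrinsics apply), "world_to_cam" (4x4, takes a point from world to camera coordinates). Camera axes: x right, y up, looking along -z (the intrinsics and any distortion apply to the point x, -y, -z); pixel columns grow to the right and rows downward; lengths in m; the calibration is good to about 2 mm. A picture is of the moment at which its call begins. There is no depth.
- arm.finish_job(): hands the job in, once; it reports no verdict.
The state is a dict: "time": time; "joint_pos": joint angles; "qd": joint speeds; "effort": joint torques, N m; "eef_pos": TCP position; "eef_rot": TCP orientation; "wrist_force": force on the tool from outside, world axes, zero at the start; "ft_torque": the same for the moment, N m; "width": finger opening in m.
Only numpy, scipy, OpenCV 4.12 (cv2) and the standard library are available. Lean on these libraries where they do the work, as an engineer would, in place of code of your own. Each camera call takes 0.05 s, during which the arm holds its last target. There are 200 camera calls.

### The job

Lift the blue drop gate out of the slotted plywood rack and offer it up to the front of the blue steel stock bin, label holder facing outward and the right way up, easing it in gently so that its two hinge knuckles sit between the bin's knuckles and all the bores line up for the hinge rod. Finish while still holding it there, upright, still and hanging free in the gripper (not resting on or pressing against the bin), so that a workmate can push the rod straight through. Leave the rod, the grey panel in the rack and everything else on the bench alone.

Things in the scene. Friction and masses are not known exactly. Their poses are not given: they have to be found in the camera images.
- gate_mid (a point): Centre of the loose blue gate's panel: flat folded steel, 20 mm thick (x), 220 wide (y), 110 high (z: this point is 55 mm below its upper edge), 0.3 to 0.5 kg. z up, -x out of its outer face, which has a silver label holder low in the middle. Upper half of both faces flat and free: grip across the 20 mm. Starts upright in either slot of the rack, this point 100 mm above the bench.
- gate: The whole gate; origin in the middle of the panel's lower edge, 55 mm below gate_mid, same axes. Under this edge hang two steel hinge knuckles: tubes along y, 24 mm outside, 14 mm bore, 30 mm long, in the panel's mid-plane, centred 18 mm below the edge at y = +-50 mm. Each has a leaf, 3 mm thick and 30 wide, on the outer face up to 42 mm above the edge.
- gate_bore_left (a point): Middle of the bore of the gate's left (+y) knuckle, 50 mm to +y of and 73 mm below gate_mid. Axes as the gate's; the bore runs along y.
- gate_bore_right (a point): Middle of the bore of the gate's right (-y) knuckle, 50 mm to -y of and 73 mm below gate_mid. Axes as the gate's.
- bin: Blue steel stock bin, fixed, 260 mm wide (y), open front toward -x (outward). Origin on the bench below the middle of its hinge axis, which runs along y 55 mm above the bench; x into the bin, z up. Front lip and corner posts start 17 mm behind the axis; floor top 68 mm, side walls (y = +-128 mm) 169 mm above the bench; cartons from 130 mm behind the axis, under 140 mm high.
- bin_bore_left (a point): Point on the bin's hinge axis, 55 mm above the bench, in the middle of the left (+y) gap: gate_bore_left belongs here. Four fixed knuckles (24 mm outside, 14 mm bore, 20 mm long) at y = +-21 and +-79 mm leave two 38 mm gaps, open above, below and in front, for the gate's knuckles. Axes as the bin's.
- bin_bore_right (a point): The same in the right (-y) gap, 100 mm from bin_bore_left: gate_bore_right belongs here. With all bores in line gate_mid is straight above the hinge axis, 128 mm above the bench, and the panel's lower edge is 6 mm clear above the bin's knuckles.
- rack: Plywood rack fixed to the bench, 156 mm (x) by 230 mm (y), origin on the bench under its middle. Two slots 23 mm wide at x = -40 and +40 mm, cut in two end blocks (y = +-93 mm, 30 mm thick): slot floors 45 mm, block tops 95 mm above the bench, open between the blocks. One slot holds the gate (outer face to the rack's -x), the other the grey panel.
- blank_mid (a point): Centre of the loose plain grey panel (20 x 220 x 110 mm, no knuckles) standing in the rack's other slot, 80 mm from the gate; stays there.
- rod: The hinge rod, lying on the bench: steel, 8 mm diameter, 250 mm along its y, with a 30 mm bent end. Origin under its middle. Stays there.
- sanitiser: Pump bottle of hand sanitiser, 60 mm diameter, 177 mm tall. Origin under its base. Stays there.
- mallet: Wooden-handled mallet lying on the bench along its x. Stays there.
- tape: Yellow roll of tape, 96 mm diameter, 48 mm tall. Origin under its middle. Stays there.
- carton: Small cardboard carton 120 x 90 x 60 mm. Origin under its base. Stays there.
- lubricant: Red and white lubricant can, 52 mm diameter, 150 mm tall. Origin under its base. Stays there.

How it is judged:
On the way:
1. the gate is lifted up out of the rack's slots in the gripper (height (world z) of gate_mid above 0.145 m and contact force between the fingers and gate above 2 N and contact force between gate and rack below 0.1 N), for 0.1 s.
At the end, for the whole second after the job is handed in: The gripper holds the gate (over 2 N), upright within 0.12 rad, still (under 0.02 m/s); left and right bores each at their place on the bin's hinge axis within 4 mm up-down, 4 mm fore-aft and 6 mm along it; under 3 N between gate and bin, so the gripper alone carries it (x of gate_bore_left in the frame of bin_bore_left between -0.004 and 0.004 m and z of gate_bore_left in the frame of bin_bore_left between -0.004 and 0.004 m and y of gate_bore_left in the frame of bin_bore_left between -0.006 and 0.006 m and x of gate_bore_right in the frame of bin_bore_right between -0.004 and 0.004 m and z of gate_bore_right in the frame of bin_bore_right between -0.004 and 0.004 m and y of gate_bore_right in the frame of bin_bore_right between -0.006 and 0.006 m and angle between gate_mid's own z axis and vertical below 0.12 rad and contact force between the fingers and gate above 2 N and contact force between gate and bin below 3 N and linear speed of gate below 0.02 m/s); the arm keeps its last pose, push and grip.
It fails at once if the grey panel is moved by more than 30 mm (distance of blank_mid from where it was at the start of the episode above 0.03 m).
It fails at once if the hinge rod is moved by more than 40 mm (distance of rod from where it was at the start of the episode above 0.04 m).
It fails at once if the sanitiser, mallet, tape, carton or lubricant is moved by more than 40 mm (distance of any of sanitiser, mallet, tape, carton, lubricant from where it was at the start of the episode above 0.04 m).
It fails at once if the gate is forced or banged against the bin (over 40 N) (contact force between gate and bin above 40 N).
It also fails if it takes over 45 s, if anything falls off the work surface, if the arm or the gripper's body presses on something with over 40 N, if the wrist force passes 120 N, or if a joint passes its speed limit or range.

## Working session

There is one attempt and no reset: what is moved stays moved. The work goes in short steps, Python scripts to look and compute and a tool call to move; the robot and the scene stay as the last step left them, time stands still between calls to the robot, and variables do not carry over. Pictures are saved under pics/ and viewed, about 8 in all and at most 12, crops included, and the job is handed in when it is done.

Besides the shell and the picture viewer there is one more tool, called as name(argument=value, ...) on one line, values as JSON. carry_out: Moves the arm, as the interface text tells. Its arguments: {"type":"object","properties":{"deltas":{"type":"array","items":{"type":"array","items":{"type":"number"}}},"squeeze":{"type":"number"}},"required":["deltas"]}

```bash
mkdir -p pics
cat > h.py <<'E'
import numpy as np, cv2
from station import sensors, cams, arm
def cam(n):
    c=cams.read_camera(n); f=192/np.tan(np.radians(c["vertical_fov"])/2)
    c["K"]=np.array([[f,0,c["cx"]],[0,f,c["cy"]],[0,0,1.]]); c["d"]=np.array([c["k1"],0,0,0,0.])
    M=np.diag([1,-1,-1,1.])@np.array(c["world_to_cam"]); c["R"]=M[:3,:3]; c["t"]=M[:3,3]; return c
def ray(c,uv):
    p=cv2.undistortPoints(np.array(uv,float).reshape(-1,1,2),c["K"],c["d"]).reshape(-1,2)
    d=np.c_[p,np.ones(len(p))]@c["R"]; return -c["R"].T@c["t"],d
def onz(c,uv,z):
    o,d=ray(c,uv); return o+d*((z-o[2])/d[:,2])[:,None]
def proj(c,P):
    return cv2.projectPoints(np.array(P,float).reshape(-1,1,3),cv2.Rodrigues(c["R"])[0],c["t"],c["K"],c["d"])[0].reshape(-1,2)
def tri(c1,u1,c2,u2):
    (o1,d1),(o2,d2)=ray(c1,u1),ray(c2,u2); out=[]
    for a,b in zip(d1,d2):
        A=np.c_[a,-b]; s=np.linalg.lstsq(A,o2-o1,rcond=None)[0]; p,q=o1+a*s[0],o2+b*s[1]; out.append(np.r_[(p+q)/2,np.linalg.norm(p-q)])
    return np.array(out)
def save(c,name,box=None,s=1):
    im=c["pixels"][:,:,::-1]
    if box: x0,y0,x1,y1=box; im=im[y0:y1,x0:x1]
    cv2.imwrite("pics/"+name,cv2.resize(im,None,fx=s,fy=s,interpolation=cv2.INTER_CUBIC))
E
python3 - <<'E'
from h import *
np.set_printoptions(precision=4,suppress=True)
for n in("scene","top"):
    c=cam(n); save(c,n+"0.png",None,1.5); print(n,c["K"][0,0],c["cx"],c["cy"],c["k1"],-c["R"].T@c["t"]); print(c["R"])
print(sensors.get_obs())
E
```

```text
scene 414.06810127249156 253.40989381696647 187.18632927620425 -0.014955614247417648 [ 1.2058 -1.1055  1.023 ]
[[ 0.8353  0.5494 -0.0198]
 [ 0.2975 -0.482  -0.8241]
 [-0.4623  0.6825 -0.5661]]
top 465.7688614314148 250.5767213698341 195.01021237958884 0.02025688914906672 [0.3702 0.0291 1.5918]
[[ 0.0113 -0.9999  0.0002]
 [-0.9976 -0.0113 -0.0685]
 [ 0.0685  0.0006 -0.9976]]
{'time': 0.1, 'joint_pos': array([ 1.2133,  0.0918,  1.2317,  0.    ,  1.8198, -0.0567]), 'qd': array([-0.0011, -0.0003, -0.0042, -0.0016,  0.0003,  0.0001]), 'effort': array([  0.0015, -44.7858, -40.757 ,   0.07  ,   0.0284,  -0.0001]), 'eef_pos': array([0.1777, 0.5729, 0.2436]), 'eef_rot': array([ 0.0005,  0.8051,  0.5932, -0.0007]), 'wrist_force': array([-0.3735, -0.4212, -0.1949]), 'ft_torque': array([ 0.0336, -0.0151,  0.0176]), 'width': 0.08810664287130562}
```

View pics/scene0.png

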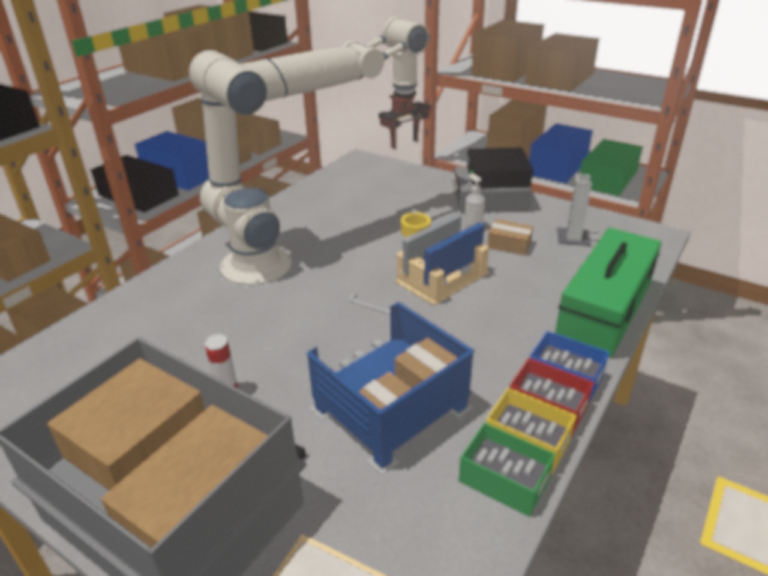

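View pics/top0.png

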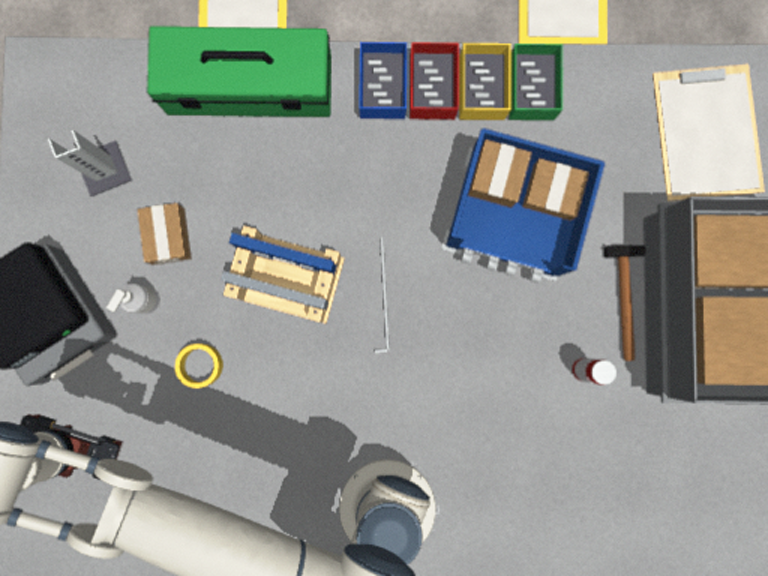

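The top view (1.5×) shows the gate (blue) in the rack's far slot, from (230,238) to (335,268). The grey panel is at (275,290). The bin's front knuckles run from (447,250) to (550,277), with cartons behind. I'll zoom in to see which way the outer face points and get edges.

Run:
```python
from h import *
a=cam("scene"); b=cam("top")
A=cv2.resize(a["pixels"][125:215,245:355,::-1],None,fx=7,fy=6.6,interpolation=cv2.INTER_CUBIC)
save(a,"s1.png",(250,135,340,205),8)
def crop(x0,y0,x1,y1,s): return cv2.resize(b["pixels"][y0:y1,x0:x1,::-1],None,fx=s,fy=s,interpolation=cv2.INTER_CUBIC)
im=np.vstack([crop(145,145,235,220,8)[:, :720][:300*2//2*2]*1]) if 0 else np.hstack([crop(145,143,233,219,4.5),crop(290,80,380,156,4.4)[:342]] ) if 0 else None
L=crop(145,143,235,218,4.4); R=crop(290,120,380,195,4.4)
cv2.imwrite("pics/t1.png",np.hstack([L,R]))
```

```text
(no output)
```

View pics/s1.png

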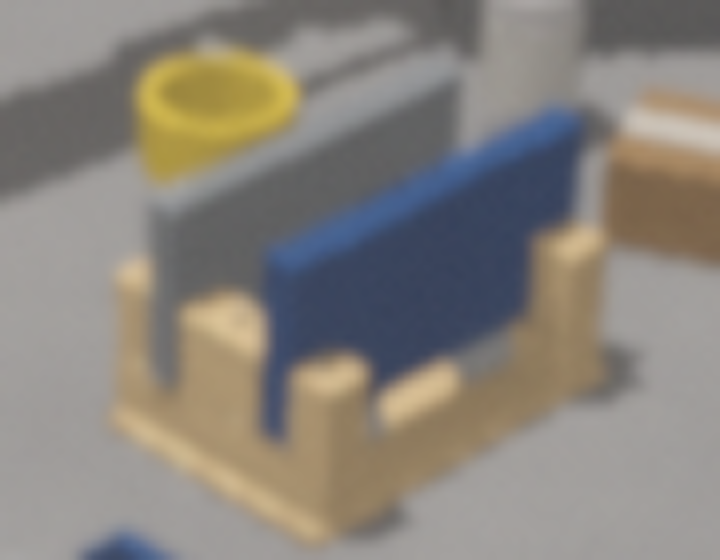

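View pics/t1.png

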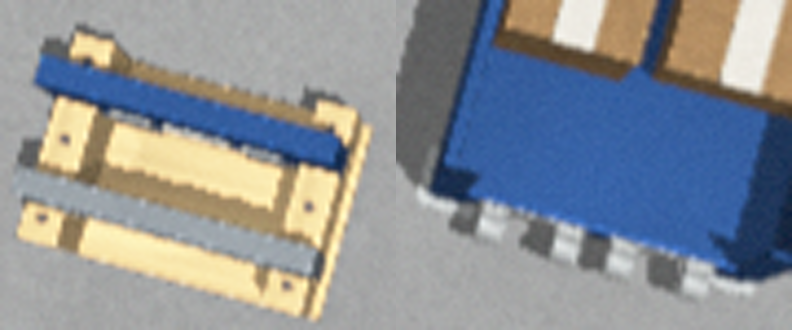

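The silver leaves and label holder show on the robot-facing side of the gate: (130,115), (195,130) and (262,155) in the left crop. The far face is plain. So the outer face looks toward the robot, as the bin front does. Four bin knuckles are visible in the right crop, near (490,222), (567,245), (622,255) and (697,280).

Run:
```python
from h import *
np.set_printoptions(precision=4,suppress=True)
b=cam("top"); a=cam("scene")
def blobs(c,m,box,amin):
    x0,y0,x1,y1=box; k=np.zeros(m.shape,np.uint8); k[y0:y1,x0:x1]=m[y0:y1,x0:x1]
    n,l,s,ce=cv2.connectedComponentsWithStats(k,connectivity=4)
    return [(s[i],ce[i],l==i) for i in range(1,n) if s[i][4]>=amin]
hsv=cv2.cvtColor(b["pixels"],cv2.COLOR_RGB2HSV); H,S,V=[hsv[:,:,i].astype(int) for i in range(3)]
blue=((H>100)&(H<125)&(S>110)).astype(np.uint8)
for s,ce,m in blobs(b,blue,(145,143,235,190),100):
    ys,xs=np.nonzero(m); print("gate",s,ce)
    # far edge: min row per column
    cols=np.arange(xs.min()+3,xs.max()-2); top=np.array([ys[xs==x].min()-.5 for x in cols])
    P=onz(b,np.c_[cols,top],.155); v=cv2.fitLine(P[:,:2].astype(np.float32),cv2.DIST_HUBER,0,.01,.01).ravel(); print("far edge line",v,"yaw",np.degrees(np.arctan2(v[1],v[0])), P[0],P[-1])
    r=cv2.boxPoints(cv2.minAreaRect(np.c_[xs,ys].astype(np.float32))); print(onz(b,r,.155))
print("bg",b["pixels"][185,330],)
wh=((S<25)&(V>185)).astype(np.uint8)
for s,ce,m in blobs(b,wh,(290,155,375,195),4): print("white",s,ce,onz(b,[ce],.062))
for s,ce,m in blobs(b,blue,(290,80,410,190),500):
    cs,_=cv2.findContours(m.astype(np.uint8),cv2.RETR_EXTERNAL,cv2.CHAIN_APPROX_NONE); h=cv2.convexHull(cs[0]); q=cv2.approxPolyDP(h,4,True).reshape(-1,2); print("bin",q.tolist()); print(onz(b,q,.169))
hsv=cv2.cvtColor(a["pixels"],cv2.COLOR_RGB2HSV)
save(a,"s2.png",(200,200,320,290),6)
g=b["pixels"][160:192,295:370].mean(2).astype(int)
save(b,"t2.png",(292,155,372,195),9)
```

```text
gate [153 155  71  26 520] [187.8712 168.2346]
far edge line [0.2576 0.9663 0.561  0.2232] yaw 75.07408 [0.5886 0.3253 0.155 ] [0.5378 0.1257 0.155 ]
[[0.5651 0.3369 0.155 ]
 [0.5907 0.3305 0.155 ]
 [0.5331 0.1138 0.155 ]
 [0.5076 0.1204 0.155 ]]
bg [165 167 169]
white [294 163   9   6  22] [297.9545 165.4545] [[ 0.575  -0.1254  0.062 ]]
white [310 167   5   2   7] [312.     167.5714] [[ 0.5684 -0.1718  0.062 ]]
white [309 169   6   5  22] [311.2727 171.1364] [[ 0.5566 -0.1694  0.062 ]]
white [327 171   5   3  11] [329. 172.] [[ 0.5543 -0.2279  0.062 ]]
white [326 174   5   5  20] [328.  175.9] [[ 0.5414 -0.2246  0.062 ]]
white [338 175   6   7  29] [340.6552 178.4828] [[ 0.5333 -0.2663  0.062 ]]
white [356 180   5   2   9] [358.2222 180.4444] [[ 0.5274 -0.3241  0.062 ]]
white [355 182   6   5  21] [357.619 184.381] [[ 0.5144 -0.3221  0.062 ]]
white [361 183  11   4  22] [366.1364 184.7727] [[ 0.5134 -0.3501  0.062 ]]
bin [[321, 86], [402, 108], [383, 179], [365, 182], [298, 162]]
[[ 0.8099 -0.1849  0.169 ]
 [ 0.743  -0.4352  0.169 ]
 [ 0.5217 -0.3752  0.169 ]
 [ 0.5118 -0.3201  0.169 ]
 [ 0.5713 -0.1147  0.169 ]]
```

View pics/t2.png

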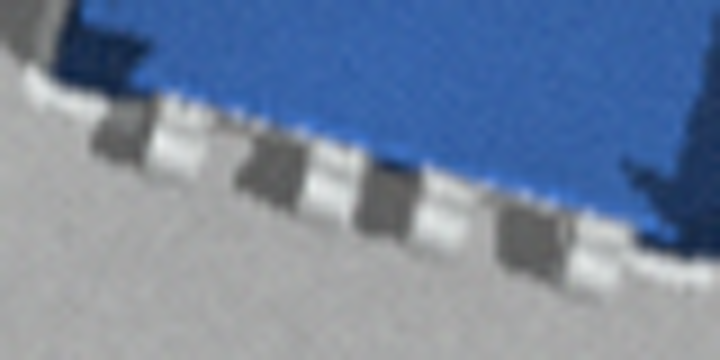

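View pics/s2.png

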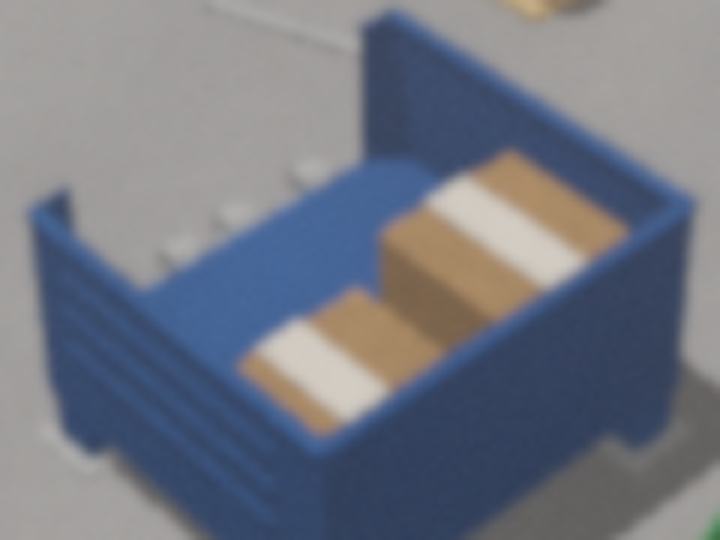

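Gate ≈ (0.552, 0.225) with yaw ≈ −15°, and the bin yaw looks similar. I'll write a small delta planner and start moving.

```bash
cat >> h.py <<'E'
from scipy.spatial.transform import Rotation as Ro
def plan(target,yaw_deg,n,jaw=1):
    o=sensors.get_obs(); p=np.array(o["eef_pos"]); q=o["eef_rot"]; R=Ro.from_quat([q[1],q[2],q[3],q[0]])
    y=np.radians(yaw_deg); T=Ro.from_matrix(np.array([[np.cos(y),np.sin(y),0],[np.sin(y),-np.cos(y),0],[0,0,-1]]))
    w=(R.inv()*T).as_rotvec(); d=(np.array(target)-p)/n
    print("t",round(o["time"],2),"p",p.round(4),"yaw",np.degrees(np.arctan2(*R.as_matrix()[1::-1,0])).round(2),"tilt",R.as_matrix()[:2,2].round(4),"F",np.array(o["wrist_force"]).round(1),"w",round(o["width"],4))
    for i in range(n):
        Ri=R*Ro.from_rotvec(w*i/n); print([jaw]+(Ri.inv().apply(d)*1000).round(1).tolist()+(w/n).round(4).tolist())
E
python3 -c "
from h import *
plan([.5522,.2248,.245],-15,10)"
```

```text
t 0.3 p [0.1777 0.573  0.2442] yaw 72.77 tilt [-0.0002 -0.0007] F [0.1 0.3 0. ] w 0.0877
[1, -22.2, 46.1, -0.1, 0.0001, 0.0001, 0.1532]
[1, -14.9, 48.9, -0.1, 0.0001, 0.0001, 0.1532]
[1, -7.2, 50.6, -0.1, 0.0001, 0.0001, 0.1532]
[1, 0.6, 51.1, -0.1, 0.0001, 0.0001, 0.1532]
[1, 8.4, 50.4, -0.1, 0.0001, 0.0001, 0.1532]
[1, 16.0, 48.6, -0.1, 0.0001, 0.0001, 0.1532]
[1, 23.2, 45.6, -0.1, 0.0001, 0.0001, 0.1532]
[1, 29.9, 41.5, -0.1, 0.0001, 0.0001, 0.1532]
[1, 35.9, 36.5, -0.1, 0.0001, 0.0001, 0.1532]
[1, 41.0, 30.6, -0.1, 0.0001, 0.0001, 0.1532]
```

carry_out(deltas=[[1,-22,46,0,0,0,0.153],[1,-15,49,0,0,0,0.153],[1,-7,51,0,0,0,0.153],[1,0.5,51,0,0,0,0.153],[1,8,50,0,0,0,0.153]])

```text
time: 0.92
eef_pos: [0.3658, 0.395, 0.243]
eef_rot: [0.0, 0.97, 0.242, -0.001]
wrist_force: [1.0, 0.5, -0.4]
width: 0.0877
```

carry_out(deltas=[[1,16,49,0,0,0,0.153],[1,23,46,0,0,0,0.153],[1,30,41,0,0,0,0.153],[1,36,36,0,0,0,0.153],[1,0,0,0,0,0,0]])

```text
time: 1.55
eef_pos: [0.5185, 0.2443, 0.2426]
eef_rot: [0.001, 0.997, -0.075, -0.0]
wrist_force: [-0.1, 0.4, -0.8]
width: 0.0877
```

```bash
python3 -c "
from h import *
plan([.5522,.2248,.245],-15,5)"
```

```text
t 1.55 p [0.5185 0.2443 0.2426] yaw -8.59 tilt [-0.0005 -0.0012] F [-0.1  0.4 -0.8] w 0.0877
[1, 7.3, 2.9, -0.5, 0.0003, 0.0, 0.0224]
[1, 7.3, 2.7, -0.5, 0.0003, 0.0, 0.0224]
[1, 7.4, 2.5, -0.5, 0.0003, 0.0, 0.0224]
[1, 7.4, 2.4, -0.5, 0.0003, 0.0, 0.0224]
[1, 7.5, 2.2, -0.5, 0.0003, 0.0, 0.0224]
```

carry_out(deltas=[[1,13,5,0,0,0,0.04],[1,13,5,0,0,0,0.04],[1,11,3,0,0,0,0.03],[1,0,0,15,0,0,0],[1,0,0,15,0,0,0]])

```text
time: 2.17
eef_pos: [0.5537, 0.2261, 0.2121]
eef_rot: [-0.0, 0.991, -0.13, 0.001]
wrist_force: [-0.1, -0.4, -0.3]
width: 0.0879
```

```bash
python3 -c "
from h import *
plan([.5522,.2248,.135],-15,4)"
```

```text
t 2.17 p [0.5537 0.2261 0.2121] yaw -14.98 tilt [0.0012 0.0004] F [-0.1 -0.4 -0.3] w 0.0879
[1, -0.3, 0.4, 19.3, -0.0002, -0.0003, 0.0001]
[1, -0.3, 0.4, 19.3, -0.0002, -0.0003, 0.0001]
[1, -0.3, 0.4, 19.3, -0.0002, -0.0003, 0.0001]
[1, -0.3, 0.4, 19.3, -0.0002, -0.0003, 0.0001]
```

carry_out(deltas=[[1,-0.5,0.5,20,0,0,0],[1,-0.5,0.5,20,0,0,0],[1,-0.3,0.5,20,0,0,0],[1,0,0,17,0,0,0],[1,0,0,0,0,0,0]])

```text
time: 2.8
eef_pos: [0.5478, 0.226, 0.1251]
eef_rot: [0.001, 0.992, -0.128, -0.003]
wrist_force: [-1.0, -1.0, 0.2]
width: 0.0877
```

carry_out(deltas=[[0.35,0,0,0,0,0,0],[0.3,0,0,0,0,0,0],[0.1,0,0,0,0,0,0],[0.1,0,0,0,0,0,0],[0.1,0,0,0,0,0,0]], squeeze=30)

```text
time: 3.42
eef_pos: [0.549, 0.2266, 0.1283]
eef_rot: [0.0, 0.992, -0.128, -0.001]
wrist_force: [0.3, -0.2, -0.7]
width: 0.0411
```

```bash
python3 -c "
from h import *
plan([.5522,.2248,.26],-15,4)"
```

```text
t 3.42 p [0.549  0.2266 0.1283] yaw -14.73 tilt [-0.0022 -0.0001] F [ 0.3 -0.2 -0.7] w 0.0411
[1, 0.8, 0.3, -32.9, 0.0002, 0.0005, 0.0012]
[1, 0.8, 0.3, -32.9, 0.0002, 0.0005, 0.0012]
[1, 0.9, 0.2, -32.9, 0.0002, 0.0005, 0.0012]
[1, 0.9, 0.2, -32.9, 0.0002, 0.0005, 0.0012]
```

carry_out(deltas=[[0.1,3,0,0,0,0.002,0],[0.1,0.5,0,0,0,0,0],[0.1,0,0,0,0,0,0],[0.1,0,0,0,0,0,0],[0.1,0,0,0,0,0,0]])

```text
time: 4.05
eef_pos: [0.5527, 0.2257, 0.1285]
eef_rot: [0.0, 0.992, -0.128, -0.0]
wrist_force: [-0.2, 0.3, 0.3]
width: 0.0198
```

carry_out(deltas=[[0.1,0,0,-8,0,0,0],[0.1,0,0,-15,0,0,0],[0.1,0,0,-20,0,0,0],[0.1,0,0,-20,0,0,0],[0.1,0,0,-20,0,0,0]])

```text
time: 4.68
eef_pos: [0.5518, 0.2253, 0.2142]
eef_rot: [0.001, 0.992, -0.128, -0.002]
wrist_force: [-0.4, 0.3, -3.4]
width: 0.0198
```

carry_out(deltas=[[0.1,0,0,-25,0,0,0],[0.1,0,0,-25,0,0,0],[0.1,0,0,-25,0,0,0],[0.1,0,0,-10,0,0,0],[0.1,0,0,0,0,0,0]])

```text
time: 5.3
eef_pos: [0.5521, 0.2259, 0.3111]
eef_rot: [-0.001, 0.992, -0.128, 0.002]
wrist_force: [-0.3, 0.2, -3.6]
width: 0.0203
```

Run:
```python
from h import *
from scipy.ndimage import map_coordinates
np.set_printoptions(precision=4,suppress=True)
g=np.mean([cam("top")["pixels"].mean(2) for _ in range(4)],0); b=cam("top")
# iterate bin pose (x,y,yaw) from profiles across tubes
c=np.array([.5355,-.2457]); yaw=np.radians(-15.2)
samp=lambda P:(lambda q:map_coordinates(g,[q[:,1],q[:,0]],order=1))(proj(b,P))
for it in range(3):
    ex=np.array([np.cos(yaw),np.sin(yaw)]); ey=np.array([-np.sin(yaw),np.cos(yaw)])
    s=np.arange(-.028,.014,.0005); E=[]
    for k in(-.079,-.021,.021,.079):
        pr=np.mean([samp(np.c_[c+k*ey+dy*ey+s[:,None]*ex,np.full(len(s),.0536)]) for dy in np.arange(-.005,.006,.001)],0)
        bgv=pr[s<-.020].mean(); pk=pr[(s>-.014)&(s<0.004)].max()
        i=np.nonzero(pr>(bgv+pk)/2)[0][0]
        # y edges on tube upper surface
        t=np.arange(-.024,.024,.0005); py=np.mean([samp(np.c_[c+k*ey+t[:,None]*ey+dx*ex,np.full(len(t),.063)]) for dx in np.arange(-.006,.003,.001)],0)
        d=np.gradient(cv2.GaussianBlur(py.reshape(1,-1),(0,0),2).ravel()); hi=t[d[:].argmin()],t[d.argmax()]
        E.append((k,s[i]+.0119,hi[0],hi[1],pk-bgv)); 
        if it==2: print(k,"profile",pr[::6].astype(int),py[::6].astype(int))
    E=np.array(E); f=np.polyfit(E[:,0],E[:,1],1); my=np.mean((E[:,2]+E[:,3])/2); print(E); c=c+f[1]*ex+my*ey; yaw-=f[0]; print(c,np.degrees(yaw),f,my)
```

```text
[[-0.079   0.0084  0.01   -0.0095 45.0284]
 [-0.021   0.0079  0.0105 -0.0205 50.1737]
 [ 0.021   0.0079  0.01   -0.0095 49.4599]
 [ 0.079   0.0084  0.0105 -0.022  46.3818]]
[ 0.5427 -0.2503] -15.2 [0.     0.0082] -0.0025624999999999815
[[-0.079  -0.0006  0.012   0.004  48.1918]
 [-0.021  -0.0006  0.013  -0.0165 50.3484]
 [ 0.021  -0.0006  0.0135 -0.007  51.0509]
 [ 0.079  -0.0006  0.0135 -0.022  46.2682]]
[ 0.5425 -0.2489] -15.2 [ 0.     -0.0006] 0.001312500000000022
-0.079 profile [162 161 157 149 153 175 196 207 202 185 175 187 192 169] [188 186 187 182 179 177 181 181 184 188 191 178 134 116  99  93]
-0.021 profile [159 158 156 148 155 176 196 208 203 184 173 184 189 161] [ 92 100 127 158 162 165 177 182 183 187 191 178 135  98  91  91]
0.021 profile [158 158 153 147 153 175 195 208 203 184 173 186 193 167] [ 91  91  90  90  97 127 171 181 182 187 192 184 138  94  90  91]
0.079 profile [161 160 157 150 155 175 194 205 201 184 176 186 184 160] [131 156 161 159 158 165 180 183 184 187 192 186 140  98 102 113]
[[-0.079   0.0004  0.011   0.003  48.117 ]
 [-0.021  -0.0001  0.0115 -0.0175 51.4039]
 [ 0.021  -0.0001  0.012  -0.0085 52.1422]
 [ 0.079   0.0004  0.012  -0.0225 47.3032]]
[ 0.5426 -0.2488] -15.2 [0.     0.0002] 0.00012500000000002093
```

The gate is gripped and clear of the rack. The bin axis centre comes out at about (0.543, −0.247) with yaw −15.2°. I'll carry the gate over at height.

```bash
python3 -c "
from h import *
plan([.543,-.2473,.30],-15.2,10,0.1)"
```

```text
t 5.55 p [0.5517 0.2257 0.3083] yaw -14.69 tilt [-0.0001 -0.    ] F [ 0.4 -0.1 -3.8] w 0.0201
[0.1, 11.2, 46.0, 0.8, 0.0, 0.0, 0.0009]
[0.1, 11.2, 46.0, 0.8, 0.0, 0.0, 0.0009]
[0.1, 11.2, 46.0, 0.8, 0.0, 0.0, 0.0009]
[0.1, 11.3, 45.9, 0.8, 0.0, 0.0, 0.0009]
[0.1, 11.3, 45.9, 0.8, 0.0, 0.0, 0.0009]
[0.1, 11.4, 45.9, 0.8, 0.0, 0.0, 0.0009]
[0.1, 11.4, 45.9, 0.8, 0.0, 0.0, 0.0009]
[0.1, 11.4, 45.9, 0.8, 0.0, 0.0, 0.0009]
[0.1, 11.5, 45.9, 0.8, 0.0, 0.0, 0.0009]
[0.1, 11.5, 45.9, 0.8, 0.0, 0.0, 0.0009]
```

carry_out(deltas=[[0.1,6,23,0,0,0,0.001],[0.1,9,36,0,0,0,0.001],[0.1,11,46,0,0,0,0.001],[0.1,11,46,0,0,0,0.001],[0.1,11,46,0,0,0,0.001]])

```text
time: 6.18
eef_pos: [0.5467, 0.0208, 0.302]
eef_rot: [0.001, 0.992, -0.127, -0.005]
wrist_force: [0.6, -0.6, -3.1]
width: 0.0199
```

carry_out(deltas=[[0.1,11,46,0,0,0,0.001],[0.1,11,46,0,0,0,0.001],[0.1,11,46,0,0,0,0.001],[0.1,9,36,0,0,0,0.001],[0.1,6,23,0,0,0,0.001]])

```text
time: 6.8
eef_pos: [0.5408, -0.1901, 0.2968]
eef_rot: [0.001, 0.991, -0.131, -0.008]
wrist_force: [0.6, -0.6, -4.3]
width: 0.0204
```

```bash
python3 -c "
from h import *
plan([.543,-.2473,.26],-15.2,5,0.1)"
```

```text
t 6.8 p [ 0.5408 -0.1901  0.2968] yaw -15.01 tilt [-0.0166  0.0011] F [ 0.6 -0.6 -4.3] w 0.0204
[0.1, 3.5, 10.9, 7.3, 0.0007, 0.0033, 0.0007]
[0.1, 3.5, 10.9, 7.3, 0.0007, 0.0033, 0.0007]
[0.1, 3.5, 10.9, 7.4, 0.0007, 0.0033, 0.0007]
[0.1, 3.5, 10.9, 7.4, 0.0007, 0.0033, 0.0007]
[0.1, 3.4, 10.9, 7.4, 0.0007, 0.0033, 0.0007]
```

carry_out(deltas=[[0.1,4,14,0,0.001,0.006,0.001],[0.1,4,14,0,0.001,0.005,0.001],[0.1,4,14,5,0.001,0.005,0.001],[0.1,4,11,10,0,0,0],[0.1,0,2,10,0,0,0]])

```text
time: 7.42
eef_pos: [0.5419, -0.2504, 0.2687]
eef_rot: [-0.0, 0.991, -0.132, -0.001]
wrist_force: [0.1, 0.1, -3.8]
width: 0.0202
```

```bash
python3 -c "
from h import *
plan([.543,-.2473,.22],-15.2,5,0.1)
a=cam('scene');b=cam('top'); save(b,'t3.png',(280,90,400,200),5); save(a,'s3.png',(180,150,330,270),5)"
```

```text
t 7.42 p [ 0.5419 -0.2504  0.2687] yaw -15.2 tilt [-0.0012  0.0012] F [ 0.1  0.1 -3.8] w 0.0202
[0.1, 0.1, -0.6, 9.7, -0.0002, 0.0003, -0.0]
[0.1, 0.1, -0.6, 9.7, -0.0002, 0.0003, -0.0]
[0.1, 0.1, -0.6, 9.7, -0.0002, 0.0003, -0.0]
[0.1, 0.1, -0.6, 9.7, -0.0002, 0.0003, -0.0]
[0.1, 0.1, -0.6, 9.7, -0.0002, 0.0003, -0.0]
```

View pics/t3.png

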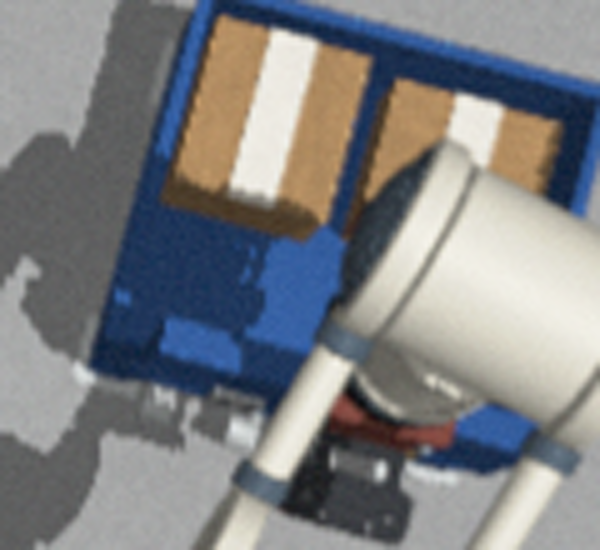

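View pics/s3.png

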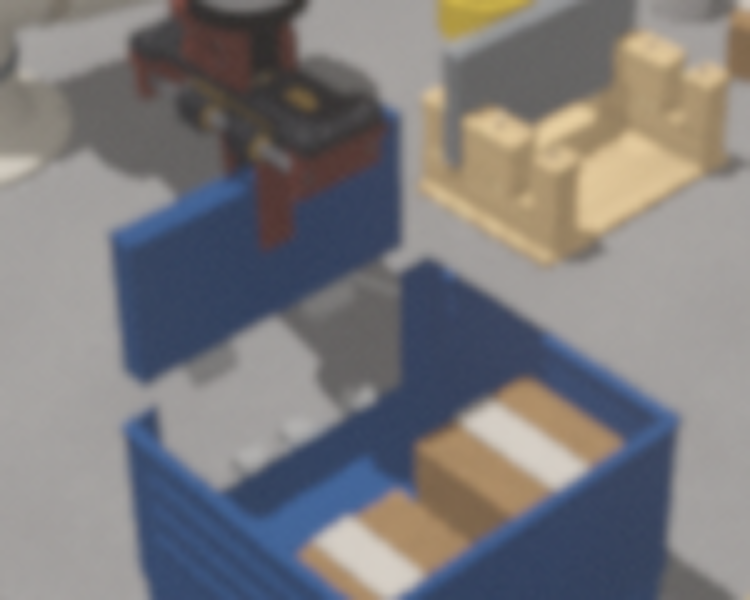

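The top view is blocked by the forearm. The scene view shows the gate's back face (lower corners near (143,382) and (400,240) in the crop) with the knuckles hanging above the bin's. Next I'll compare predicted points with the picture in the scene view.

```bash
cat >> h.py <<'E'
def frame(o,yaw): 
    y=np.radians(yaw); X=np.array([[np.cos(y),-np.sin(y),0],[np.sin(y),np.cos(y),0],[0,0,1]]); return lambda p:np.array(o)+np.array(p,float)@X.T
def edge(c,P,v,L=.02,ch=0):
    """sub-pixel edge offsets (m) near world points P along world direction v: strongest step, median"""
    from scipy.ndimage import map_coordinates
    g=cv2.GaussianBlur(c["pixels"].astype(float),(3,3),0); s=np.arange(-L,L+1e-9,.0005); acc=0
    for p in P:
        q=proj(c,np.array(p)+s[:,None]*np.array(v)); acc=acc+np.stack([map_coordinates(g[:,:,k],[q[:,1],q[:,0]],order=1) for k in range(3)],1)
    acc/=len(P); d=np.linalg.norm(np.gradient(acc,axis=0),axis=1); i=d.argmax(); w=slice(max(i-6,0),i+7)
    return (s[w]*d[w]).sum()/d[w].sum()
E
python3 - <<'E'
from h import *
o=sensors.get_obs(); p=np.array(o["eef_pos"]); a=cam("scene")
G=frame(p-[0,0,.0285],-15.0); B=frame([.543,-.2473,0],-15.2)
r=lambda l:[G(x) for x in l]; ey=G([0,1,0])-G([0,0,0]); ex=G([1,0,0])-G([0,0,0]); ez=np.array([0,0,1.])
zs=np.linspace(-.04,.04,9); 
print("gate +y end (back corner) dy",edge(a,r([[.01,.11,z] for z in zs]),ey))
print("gate -y end front corner dy",edge(a,r([[-.01,-.11,z] for z in zs]),ey))
print("gate lower back edge dz -y/+y half",edge(a,r([[.01,y,-.055] for y in np.linspace(-.1,-.07,7)]),ez), edge(a,r([[.01,y,-.055] for y in np.linspace(-.03,.03,13)]),ez), edge(a,r([[.01,y,-.055] for y in np.linspace(.07,.1,7)]),ez))
print("gate upper edge front dz",edge(a,r([[-.01,y,.055] for y in np.linspace(-.1,-.04,9)]),ez))
S=8;x0,y0=195,165; im=cv2.resize(a["pixels"][y0:y0+75,x0:x0+85,::-1],None,fx=S,fy=S,interpolation=cv2.INTER_CUBIC)
def mark(P,col):
    for u in proj(a,P): cv2.circle(im,(int((u[0]+.5-x0)*S),int((u[1]+.5-y0)*S)),2,col,-1)
mark([G([sx*.01,sy*.11,sz*.055]) for sx in(-1,1) for sy in(-1,1) for sz in(-1,1)],(0,0,255))
th=np.linspace(0,2*np.pi,16,endpoint=False)
for y in(-.065,-.035,.035,.065): mark([G([.012*np.cos(t),y,-.073+.012*np.sin(t)]) for t in th],(0,255,255))
for k in(-.089,-.069,-.031,-.011,.011,.031,.069,.089): mark([B([.012*np.cos(t),k,.055+.012*np.sin(t)]) for t in th if np.sin(t)>-.1],(0,255,0))
mark([B([.017,s*.13,.169]) for s in(-1,1)],(255,0,255))
mark([B([.017,s,.068]) for s in np.linspace(-.12,.12,13)],(255,0,255))
cv2.imwrite("pics/ov1.png",im)
E
```

```text
gate +y end (back corner) dy 0.0010819889430985633
gate -y end front corner dy 0.002506129855031962
gate lower back edge dz -y/+y half 0.0025085029321909856 0.0020116454407457835 0.0025290109363082626
gate upper edge front dz -0.0009817456897032477
```

View pics/ov1.png

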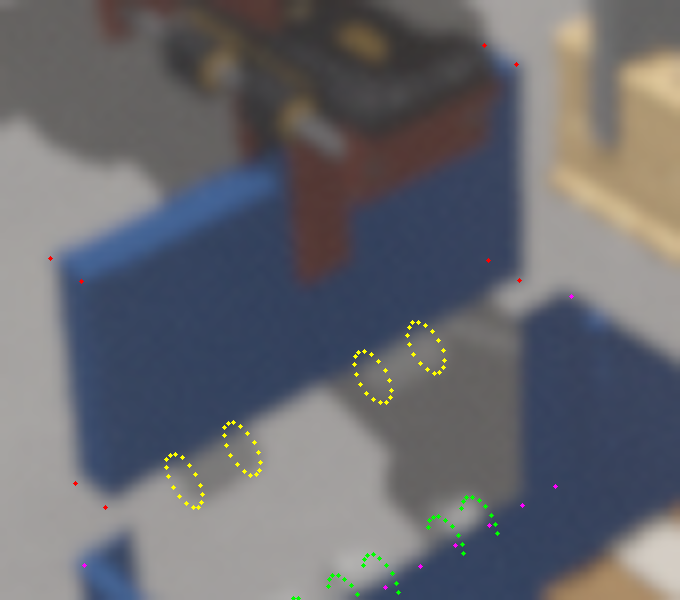

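Run:
```python
from h import *
a=cam("scene"); B=frame([.543,-.2473,0],-15.2)
r=lambda l:[B(x) for x in l]; ey=B([0,1,0])-B([0,0,0]); ex=B([1,0,0])-B([0,0,0]); ez=np.array([0,0,1.])
print("lip dz in gaps",[edge(a,r([[.017,s+y,.068] for y in np.linspace(-.008,.008,7)]),ez,.012).round(4) for s in(-.05,0,.05)])
print("+y wall outer rim dy",edge(a,r([[x,.13,.169] for x in np.linspace(.06,.2,9)]),ey,.012))
print("+y post front edge dx",edge(a,r([[.017,.128,z] for z in np.linspace(.11,.15,9)]),ex,.015))
print("-y wall outer rim dy",edge(a,r([[x,-.13,.169] for x in np.linspace(.06,.2,9)]),ey,.012), "dz",edge(a,r([[x,-.13,.169] for x in np.linspace(.06,.2,9)]),ez,.012))
# knuckle tops: bright profile along y at tube top
from scipy.ndimage import map_coordinates
g=a["pixels"].mean(2)
for k in(-.079,-.021,.021,.079):
    t=np.arange(-.024,.025,.003); q=proj(a,r([[0.004,k+y,.066] for y in t])); print(k,map_coordinates(g,[q[:,1],q[:,0]],order=1).astype(int))
    z=np.arange(.05,.09,.003); q=proj(a,r([[0.0,k,y] for y in z])); print("   z",map_coordinates(g,[q[:,1],q[:,0]],order=1).astype(int))
# far rear rim edges from the top camera for yaw/y of bin
b=cam("top")
print("top: +y rim dy",edge(b,r([[x,.13,.169] for x in np.linspace(.06,.2,9)]),ey,.012),"rear rim yaw check (-y rim)",edge(b,r([[x,-.13,.169] for x in np.linspace(.2,.22,5)]),ey,.012))
```

```text
lip dz in gaps [np.float64(0.0055), np.float64(0.0055), np.float64(0.005)]
+y wall outer rim dy 0.0009754179958572806
+y post front edge dx -0.013825303314408434
-y wall outer rim dy 0.005420124299139038 dz 0.008016899237143936
-0.079 [ 84  86  84  81  82  84  86  86  82  80  84  93 102 111 124 135 143]
   z [ 84  87  88  87  85  83  82  82  84  87  92  98 104 111]
-0.021 [145 140 133 131 136 145 152 155 156 154 152 148 146 146 144 144 141]
   z [ 89 106 125 143 157 166 171 173 171 168 165 163 161 161]
0.021 [144 144 141 139 142 147 152 154 156 158 155 153 152 150 150 148 147]
   z [ 87 105 125 142 156 167 171 173 173 169 165 162 161 161]
0.079 [127 118 116 120 129 139 144 147 151 141 128 112 101  96  95  95  95]
   z [ 88 107 124 141 148 150 146 135 123 111 105 101 100  99]
top: +y rim dy -0.010587297117797122 rear rim yaw check (-y rim) -0.0019160355689884709
```

The scene view puts the bin front about 1–2.5 mm nearer to −x than my estimate, and it disagrees slightly with the top view. I'll lower to just above the knuckles, shift 1 mm that way, and compare from close by.

carry_out(deltas=[[0.1,-0.5,-1,15,0,0,0],[0.1,-0.5,-1,15,0,0,0],[0.1,0,-1,15,0,0,0],[0.1,0,-0.5,13,0,0,0],[0.1,0,0,5,0,0,0]])

```text
time: 8.3
eef_pos: [0.542, -0.2443, 0.2027]
eef_rot: [-0.0, 0.991, -0.131, -0.0]
wrist_force: [-0.1, 0.2, -4.3]
width: 0.0199
```

Run:
```python
from h import *
plan([.542,-.247,.2],-15.2,5,0.1)
o=sensors.get_obs(); p=np.array(o["eef_pos"]); a=cam("scene"); b=cam("top")
G=frame(p-[0,0,.0285],-15.1); B=frame([.542,-.247,0],-15.2)
r=lambda l:[G(x) for x in l]; ey=G([0,1,0])-G([0,0,0]); ex=G([1,0,0])-G([0,0,0]); ez=np.array([0,0,1.])
S=5.6
def crop(c,x0,y0,w,h,A,Bk):
    im=cv2.resize(c["pixels"][y0:y0+h,x0:x0+w,::-1],None,fx=S,fy=S,interpolation=cv2.INTER_CUBIC)
    for P,col in((A,(0,0,255)),(Bk,(0,255,0))):
        for u in proj(c,P): cv2.circle(im,(int((u[0]+.5-x0)*S),int((u[1]+.5-y0)*S)),1,col,-1)
    return im
g=[G([sx*.01,sy*.11,sz*.055]) for sx in(-1,1) for sy in(-1,1) for sz in(-1,1)]
k=[B([-.012,y,.055]) for y in(-.089,-.069,-.031,-.011,.011,.031,.069,.089)]+[B([0,y,.067]) for y in(-.089,-.069,-.031,-.011,.011,.031,.069,.089)]
gk=[G([-.012,y,-.073]) for y in(-.065,-.035,.035,.065)]
im=np.hstack([crop(b,290,140,70,60,g+gk,k),crop(a,200,185,72,60,g+gk,k)]); cv2.imwrite("pics/ov2.png",im)
print("top +y end dy",edge(b,r([[x,.11,.055] for x in(-.004,0,.004)]),ey,.012),"top far upper edge dx",edge(b,r([[.01,y,.055] for y in np.linspace(.07,.105,7)]),ex,.009))
print("scene +y end",edge(a,r([[.01,.11,z] for z in np.linspace(-.04,.04,9)]),ey,.012),"-y end",edge(a,r([[-.01,-.11,z] for z in np.linspace(-.04,.04,9)]),ey,.012))
```

```text
t 8.3 p [ 0.542  -0.2443  0.2027] yaw -15.06 tilt [-0.0001  0.001 ] F [-0.1  0.2 -4.3] w 0.0199
[0.1, 0.1, 0.5, 0.5, -0.0002, 0.0001, 0.0005]
[0.1, 0.1, 0.5, 0.5, -0.0002, 0.0001, 0.0005]
[0.1, 0.1, 0.5, 0.5, -0.0002, 0.0001, 0.0005]
[0.1, 0.1, 0.5, 0.5, -0.0002, 0.0001, 0.0005]
[0.1, 0.1, 0.5, 0.5, -0.0002, 0.0001, 0.0005]
top +y end dy 0.0023446786230000927 top far upper edge dx -0.0005652568207215303
scene +y end 0.001469758472736891 -y end 0.0029891620948224898
```

View pics/ov2.png

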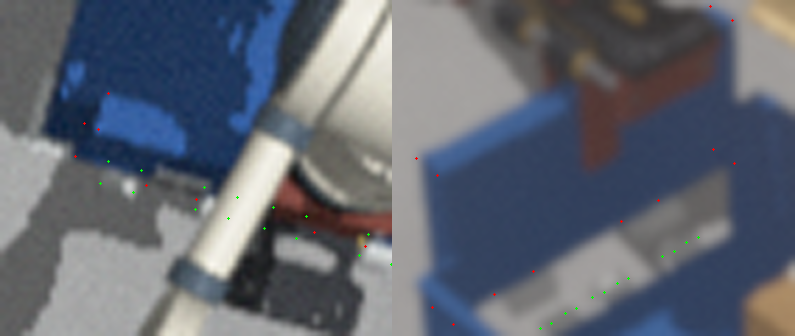

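The top picture shows the gate's lit top at (98–185, 95–150), mostly hidden by the forearm. Both cameras put the gate about 2 mm to +y of the TCP. Fore-aft still disagrees by 1–3 mm between them. I'll shift in y, lower gently while watching the force, then use light touches on the lip and knuckles to centre it.

carry_out(deltas=[[0.1,0.3,2.5,0,0,0,0.001],[0.1,0.3,2,0,0,0,0.001],[0.1,0,0.5,5,0,0,0],[0.1,0,0,6,0,0,0],[0.1,0,0,3,0,0,0]])

```text
time: 9.02
eef_pos: [0.542, -0.2505, 0.1908]
eef_rot: [0.0, 0.991, -0.132, 0.002]
wrist_force: [-0.1, -0.0, -3.8]
width: 0.0199
```

```bash
python3 -c "
from h import *
plan([.5413,-.2489,.1565],-15.2,5,0.1)"
```

```text
t 9.03 p [ 0.542  -0.2505  0.1908] yaw -15.21 tilt [ 0.0037 -0.0011] F [-0.1 -0.  -3.8] w 0.0199
[0.1, -0.3, -0.3, 6.9, 0.0, -0.0008, -0.0]
[0.1, -0.2, -0.3, 6.9, 0.0, -0.0008, -0.0]
[0.1, -0.2, -0.3, 6.9, 0.0, -0.0008, -0.0]
[0.1, -0.2, -0.3, 6.9, 0.0, -0.0008, -0.0]
[0.1, -0.2, -0.3, 6.9, 0.0, -0.0008, -0.0]
```

carry_out(deltas=[[0.1,-0.4,-0.8,4,0,-0.002,0],[0.1,-0.4,-0.8,4,0,-0.002,0],[0.1,0,0,3,0,0,0],[0.1,0,0,2,0,0,0],[0.1,0,0,2,0,0,0]])

```text
time: 9.65
eef_pos: [0.5416, -0.2484, 0.1743]
eef_rot: [-0.0, 0.991, -0.132, -0.001]
wrist_force: [-0.3, -1.4, -3.1]
width: 0.0199
```

carry_out(deltas=[[0.1,0,0,2,0,0,0],[0.1,0,0,2,0,0,0],[0.1,0,0,2,0,0,0],[0.1,0,0,2,0,0,0],[0.1,0,0,0,0,0,0]])

```text
time: 10.28
eef_pos: [0.5416, -0.2484, 0.1657]
eef_rot: [-0.0, 0.991, -0.132, -0.0]
wrist_force: [-0.7, 0.1, -3.9]
width: 0.0196
```

carry_out(deltas=[[0.1,0,0,2,0,0,0],[0.1,0,0,2,0,0,0],[0.1,0,0,2,0,0,0],[0.1,0,0,2,0,0,0],[0.1,0,0,0,0,0,0]])

```text
time: 10.9
eef_pos: [0.5416, -0.2484, 0.1572]
eef_rot: [-0.0, 0.991, -0.132, -0.0]
wrist_force: [0.1, 0.6, -3.8]
width: 0.0199
```

carry_out(deltas=[[0.1,0,1,0,0,0,0],[0.1,0,1,0,0,0,0],[0.1,0,0.5,0,0,0,0],[0.1,0,0,0,0,0,0],[0.1,0,0,0,0,0,0]])

```text
time: 11.52
eef_pos: [0.541, -0.2511, 0.1575]
eef_rot: [0.0, 0.991, -0.132, -0.0]
wrist_force: [0.8, 0.1, -3.2]
width: 0.0197
```

```bash
cat >> h.py <<'E'
def st():
    o=sensors.get_obs(); f=Ro.from_euler("z",15.2,degrees=True); p=np.array(o["eef_pos"])-[.5413,-.2489,.1565]
    print("t",round(o["time"],2),"local mm",(f.apply(p)*1000).round(2),"F local",f.apply(o["wrist_force"]).round(1),"M",f.apply(o["ft_torque"]).round(2))
    plan(o["eef_pos"],-15.2,1,0.1)
E
python3 -c "
from h import *
st()"
```

```text
t 11.53 local mm [ 0.27 -2.23  0.99] F local [ 0.7  0.3 -3.2] M [-0.1   0.03  0.03]
t 11.53 p [ 0.541  -0.2511  0.1575] yaw -15.21 tilt [-0.0005  0.0001] F [ 0.8  0.1 -3.2] w 0.0197
[0.1, 0.0, 0.0, 0.0, 0.0001, 0.0005, -0.0001]
```

carry_out(deltas=[[0.1,0,0.7,0,0,0,0],[0.1,0,0.7,0,0,0,0],[0.1,0,0,0,0,0,0],[0.1,0,0,0,0,0,0],[0.1,0,0,0,0,0,0]])

```text
time: 12.15
eef_pos: [0.5406, -0.2525, 0.1575]
eef_rot: [-0.0, 0.991, -0.132, -0.0]
wrist_force: [0.2, 0.2, -4.1]
width: 0.0199
```

```bash
python3 -c "
from h import *
st()"
```

```text
t 12.15 local mm [ 0.26 -3.69  1.04] F local [ 0.2  0.3 -4.1] M [-0.07  0.07  0.03]
t 12.15 p [ 0.5406 -0.2525  0.1575] yaw -15.21 tilt [-0.0005  0.0001] F [ 0.2  0.2 -4.1] w 0.0199
[0.1, 0.0, 0.0, 0.0, 0.0, 0.0005, -0.0001]
```

carry_out(deltas=[[0.1,0,0.7,0,0,0,0],[0.1,0,0.7,0,0,0,0],[0.1,0,0,0,0,0,0],[0.1,0,0,0,0,0,0],[0.1,0,0,0,0,0,0]])

```text
time: 12.78
eef_pos: [0.5405, -0.253, 0.1574]
eef_rot: [-0.001, 0.991, -0.132, -0.0]
wrist_force: [0.5, 1.4, -5.1]
width: 0.0198
```

```bash
python3 -c "
from h import *
st()"
```

```text
t 12.78 local mm [ 0.29 -4.16  0.92] F local [ 0.1  1.5 -5.1] M [ 0.15  0.1  -0.  ]
t 12.78 p [ 0.5405 -0.253   0.1574] yaw -15.16 tilt [-0.0001  0.002 ] F [ 0.5  1.4 -5.1] w 0.0198
[0.1, 0.0, 0.0, 0.0, -0.0019, 0.0007, 0.0007]
```

Contact in −y at about −4.1 mm local, against a 4 mm side clearance, so y = 0 is centred. I'll return there and probe inward (+x), where the lip should be 5 mm off.

carry_out(deltas=[[0.1,0,-2,0,0,0,0],[0.1,0,-2,0,-0.002,0,0],[0.1,1.2,0,0,0,0,0],[0.1,1.2,0,0,0,0,0],[0.1,0,0,0,0,0,0]])

```text
time: 13.4
eef_pos: [0.5423, -0.2496, 0.1575]
eef_rot: [0.0, 0.991, -0.132, -0.003]
wrist_force: [-0.1, 0.7, -4.5]
width: 0.0198
```

```bash
python3 -c "
from h import *
st()"
```

```text
t 13.4 local mm [ 1.11 -0.43  1.04] F local [-0.3  0.6 -4.5] M [0.   0.34 0.06]
t 13.4 p [ 0.5423 -0.2496  0.1575] yaw -15.19 tilt [-0.0053  0.0001] F [-0.1  0.7 -4.5] w 0.0198
[0.1, 0.0, 0.0, 0.0, 0.0013, 0.0051, 0.0002]
```

carry_out(deltas=[[0.1,0,0,0,0,0.003,0],[0.1,0,0,0,0,0,0],[0.1,0,0,0,0,0,0],[0.1,0,0,0,0,0,0],[0.1,0,0,0,0,0,0]])

```text
time: 14.02
eef_pos: [0.542, -0.2496, 0.1575]
eef_rot: [0.0, 0.991, -0.132, -0.001]
wrist_force: [-2.7, 1.3, -1.7]
width: 0.02
```

```bash
python3 -c "
from h import *
st()"
```

```text
t 14.03 local mm [ 0.89 -0.45  1.  ] F local [-2.9  0.6 -1.7] M [0.01 0.75 0.06]
t 14.03 p [ 0.542  -0.2496  0.1575] yaw -15.19 tilt [-0.0028 -0.0005] F [-2.7  1.3 -1.7] w 0.02
[0.1, 0.0, 0.0, 0.0, 0.0012, 0.0025, 0.0001]
```

Contact in +x already at about +0.9 mm local, which is earlier than the top view suggested. I'll back off to about −2.5 and look at the gap directly from the top camera.

carry_out(deltas=[[0.1,-1.5,0,0,0,0.001,0],[0.1,-1.5,-0.3,0,0,0.001,0],[0.1,-0.4,0,0,0,0,0],[0.1,0,0,0,0,0,0],[0.1,0,0,0,0,0,0]])

```text
time: 14.65
eef_pos: [0.54, -0.249, 0.1576]
eef_rot: [0.001, 0.991, -0.132, 0.002]
wrist_force: [0.0, 0.2, -3.1]
width: 0.0199
```

Run:
```python
from h import *
st()
o=sensors.get_obs(); B=frame([*(np.array(o["eef_pos"])[:2]),0],-15.2)
ims=[cam("top") for _ in range(4)]; b=ims[0]; a=cam("scene")
P=proj(b,[B([-.012,y,.055]) for y in(.011,.031,.035,.065,.069,.089)]); print(P.round(1).tolist())
m=np.mean([c["pixels"].astype(float) for c in ims],0)[:,:,::-1]
c1=cv2.resize(m[155:195,292:342],None,fx=10,fy=10,interpolation=cv2.INTER_CUBIC)
c2=cv2.resize(a["pixels"][195:255,200:275,::-1].astype(float),None,fx=6.667,fy=6.667,interpolation=cv2.INTER_CUBIC)[:400,:300]
c1=cv2.convertScaleAbs(c1,alpha=1.3); 
for u in P: cv2.circle(c1,(int((u[0]+.5-292)*10),int((u[1]+.5-155)*10)),2,(0,0,255),-1)
cv2.imwrite("pics/t4.png",np.hstack([c1,c2.clip(0,255).astype(np.uint8)]))
```

```text
t 14.65 local mm [-1.27 -0.45  1.07] F local [-0.   0.2 -3.1] M [-0.11  0.01  0.  ]
t 14.65 p [ 0.54   -0.249   0.1576] yaw -15.2 tilt [ 0.003  -0.0029] F [ 0.   0.2 -3.1] w 0.0199
[0.1, 0.0, 0.0, 0.0, 0.002, -0.0037, -0.0]
[[330.9, 179.2], [325.0, 177.6], [323.9, 177.2], [315.1, 174.8], [314.0, 174.4], [308.1, 172.8]]
```

View pics/t4.png

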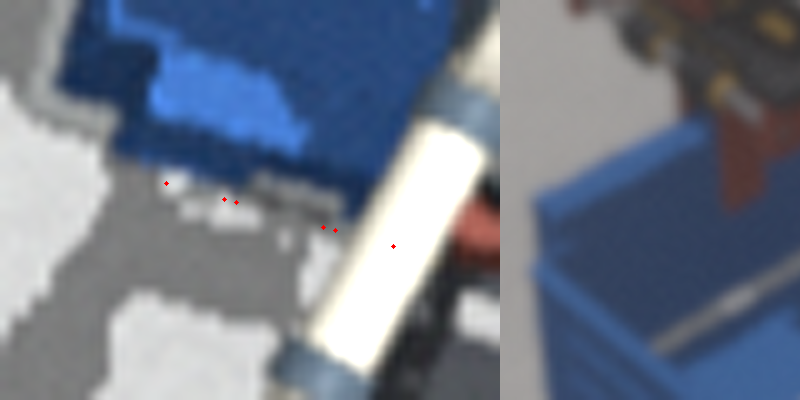

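The picture is confused by shadows, but the earlier profile makes sense if the dark near strip is the tube's shaded underside and the far bright band is the knuckle plate. Then the axis is about 5 mm nearer, which agrees with the touch (−4.2) and the scene lip. I'll go to −4.2 and check height with a light touch-down, where 6 mm clearance is expected.

carry_out(deltas=[[0.1,-1.5,-0.2,0,0.002,-0.003,0],[0.1,-1.5,-0.2,0,0,0,0],[0.1,0,0,2,0,0,0],[0.1,0,0,2,0,0,0],[0.1,0,0,0,0,0,0]])

```text
time: 15.52
eef_pos: [0.5368, -0.2477, 0.1531]
eef_rot: [-0.0, 0.991, -0.132, 0.0]
wrist_force: [-0.1, 0.5, -3.0]
width: 0.0198
```

```bash
python3 -c "
from h import *
st()"
```

```text
t 15.53 local mm [-4.61 -0.02 -3.4 ] F local [-0.2  0.4 -3. ] M [-0.11  0.12 -0.04]
t 15.53 p [ 0.5368 -0.2477  0.1531] yaw -15.2 tilt [0.0001 0.0002] F [-0.1  0.5 -3. ] w 0.0198
[0.1, 0.0, 0.0, 0.0, -0.0002, -0.0001, -0.0001]
```

carry_out(deltas=[[0.1,0,0,1,0,0,0],[0.1,0,0,1,0,0,0],[0.1,0,0,0,0,0,0],[0.1,0,0,0,0,0,0],[0.1,0,0,0,0,0,0]])

```text
time: 16.15
eef_pos: [0.5369, -0.2477, 0.151]
eef_rot: [-0.0, 0.991, -0.132, 0.0]
wrist_force: [-0.0, -0.5, -4.0]
width: 0.02
```

```bash
python3 -c "
from h import *
st()"
```

```text
t 16.15 local mm [-4.54 -0.01 -5.51] F local [ 0.1 -0.5 -4. ] M [-0.07  0.04 -0.  ]
t 16.15 p [ 0.5369 -0.2477  0.151 ] yaw -15.2 tilt [0.0002 0.0002] F [-0.  -0.5 -4. ] w 0.02
[0.1, 0.0, 0.0, 0.0, -0.0002, -0.0001, 0.0001]
```

carry_out(deltas=[[0.1,0,0,0.7,0,0,0],[0.1,0,0,0.7,0,0,0],[0.1,0,0,0,0,0,0],[0.1,0,0,0,0,0,0],[0.1,0,0,0,0,0,0]])

```text
time: 16.77
eef_pos: [0.537, -0.2477, 0.15]
eef_rot: [0.0, 0.991, -0.132, 0.0]
wrist_force: [0.3, 1.0, -2.5]
width: 0.0195
```

```bash
python3 -c "
from h import *
st()"
```

```text
t 16.77 local mm [-4.44 -0.01 -6.46] F local [ 0.1  1.1 -2.5] M [-0.13  0.04  0.05]
t 16.77 p [ 0.537  -0.2477  0.15  ] yaw -15.2 tilt [ 0.0008 -0.0002] F [ 0.3  1.  -2.5] w 0.0195
[0.1, 0.0, 0.0, 0.0, -0.0, -0.0008, -0.0]
```

Touch-down at about −6.3 mm, so the bore height is at z ≈ −0.3 local. I'll raise to the final position (−4.3, 0, −0.3).

carry_out(deltas=[[0.1,0,0,-3,0,0,0],[0.1,0,0,-3,0,0,0],[0.1,0.1,0,0,0,0,0],[0.1,0,0,0,0,0,0],[0.1,0,0,0,0,0,0]])

```text
time: 17.4
eef_pos: [0.5371, -0.2478, 0.1563]
eef_rot: [0.0, 0.991, -0.132, 0.0]
wrist_force: [-0.2, -0.8, -3.6]
width: 0.0201
```

Run:
```python
from h import *
st()
o=sensors.get_obs(); p=np.array(o["eef_pos"]); a=cam("scene")
G=frame(p-[0,0,.0285],-15.2); r=lambda l:[G(x) for x in l]; X=lambda v:G(v)-G([0,0,0])
print("scene: +y end dy",edge(a,r([[.01,.11,z] for z in np.linspace(-.01,.045,9)]),X([0,1,0]),.012),"upper front edge dz",edge(a,r([[-.01,y,.055] for y in np.linspace(-.1,-.04,9)]),X([0,0,1]),.012),"lip (17,z68) dz, gate taken as bin axis",edge(a,r([[.017,y,-.06] for y in np.linspace(-.03,.03,13)]),X([0,0,1]),.012))
save(a,"s5.png",(195,170,285,245),8)
```

```text
t 17.4 local mm [-4.33 -0.04 -0.21] F local [-0.  -0.8 -3.6] M [-0.08  0.02 -0.02]
t 17.4 p [ 0.5371 -0.2478  0.1563] yaw -15.2 tilt [ 0.0006 -0.0001] F [-0.2 -0.8 -3.6] w 0.0201
[0.1, 0.0, 0.0, 0.0, -0.0001, -0.0006, -0.0]
scene: +y end dy 0.0046853884833413465 upper front edge dz -0.0005653914104457148 lip (17,z68) dz, gate taken as bin axis -0.0004857559672691027
```

View pics/s5.png

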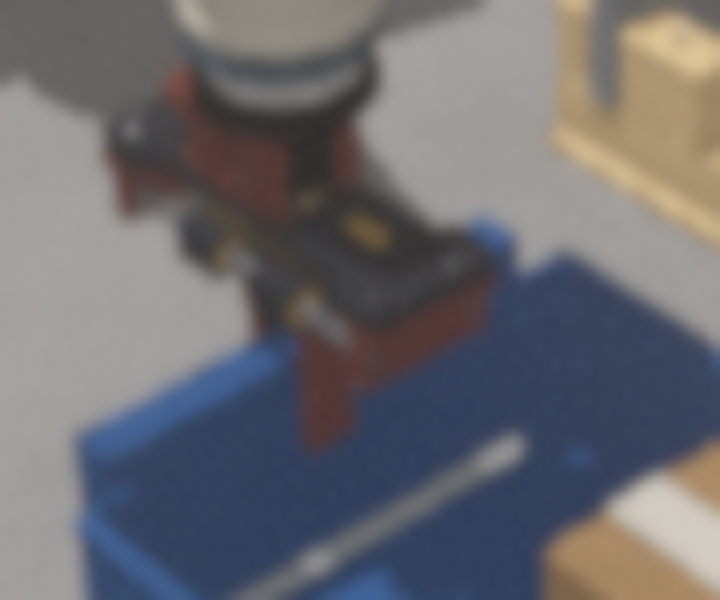

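The picture shows the gate standing upright across the bin front. A thin, even lit gap lies between it and the lip, from (235,595) to (520,440). Taking the gate's pose as the bin axis, the lip now falls within 0.5 mm in the scene view. The wrist carries only the gate's weight, so I'm handing in.

```bash
python3 -c "
from h import *
st(); arm.finish_job(); st()"
```

```text
t 17.45 local mm [-4.34 -0.06 -0.23] F local [-0.8 -0.5 -3.2] M [-0.11  0.11 -0.01]
t 17.45 p [ 0.5371 -0.2478  0.1563] yaw -15.2 tilt [ 0.0006 -0.0001] F [-0.9 -0.2 -3.2] w 0.0203
[0.1, 0.0, 0.0, 0.0, -0.0001, -0.0006, -0.0001]
the job is handed in; nothing more can be done
the job is handed in; nothing more can be done
```

I lifted the gate out of the rack, label holder facing outward, lowered it into the bin's hinge gaps and handed it in at 17.5 s, still held in the gripper. No verdict was reported, so this rests on my own checks.

**How I centred it:**
- **Along the hinge:** a light touch against a bin knuckle at −4.1 mm, where the side clearance is 4 mm. I only probed this side.
- **Fore-aft:** a light touch on the front lip, then backed off 5 mm.
- **Up-down:** a touch-down 6.1 mm below the final height, where 6 mm clearance is expected.

**Last checks that agreed:**
- Tool tilt was under 0.001 rad and yaw matched my bin estimate of −15.2°.
- The wrist carried only about 3–4 N, roughly the gate's weight, with no sign of contact.
- With the gate's position taken as the hinge axis, the scene camera put the lip within 0.5 mm.

**Checks that disagreed:**
- **Fore-aft:** my first top-camera estimate put the hinge axis about 5 mm further in. I trusted the touch and the scene camera instead, so this is the least certain direction.
- **Along the hinge:** the last scene reading put the gate's +y end 4.7 mm off, and earlier readings were 1–3 mm. I trusted the touch there too.
- **Bores:** they were not seen directly in the final pose, because the forearm hid them from the top camera.

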